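Turn the bottom bracket tool to the front of the parts caddy

TASK

The bottom bracket tool is wanted next: spin the black five-cup caddy by pushing its lobed rim sideways with the fingertips, gently enough that nothing jumps out, until the cup with the tool faces front, lined up with the middle of the tray's pull handle. Either way round is fine. Do not pick up or touch the parts in the cups, leave the jar, bell and tyre levers where they are, and finish with the hand clear and the caddy at rest.

Things in the scene. Friction and masses are not known exactly. Their poses are not given: they have to be found in the camera images.
- tray: White plastic pull-out tray, 290 x 290 mm, walls 30 mm high, fixed: it does not slide. Origin on the board (z = 0) under the tray's centre, on the caddy's turning axis. Its own -x axis points to the tray's FRONT (panel 310 mm wide, 39 mm high, face at x = -153 mm). At the back (+x) it comes out of a low teak case, 324 mm wide, 82 mm high, from x = 140 to 440 mm.
- tray_handle (a point): Middle of the steel bar pull handle on the tray's front panel: a bar 110 mm long along the tray's y axis, 188 mm in front of the caddy's axis and 21 mm above the board. Fixed.
- caddy: Black plastic parts caddy, turning freely either way about the upright axis through its origin (underside, 16 mm above the board); it cannot tilt, lift or shift. Five round open cups, centres 75 mm from the axis, 72 degrees apart, the first along the caddy's own +x axis. A push of 1 to 2 N at the rim turns it; the bearing is stiff and it stops almost at once when no longer pushed.
- caddy_cup (a point): Centre of the mouth of the caddy's first cup (on its +x axis), 50 mm above the board. Every cup: 60 mm outer, 54 mm inner diameter, inner floor 22 mm above the board. The cups bulge out as the lobed rim, to 105 mm from the axis; the valleys between them (28 mm wide at 61 mm from the axis, wider outwards; disc to 66 mm) are open for fingertips to push a cup's outside sideways.
- bb_tool_mid (a point): Centre, half-way up, of the steel bottom bracket tool: a socket standing loose in one of the five cups (which one varies), 45 mm in diameter and 42 mm tall, a splined round skirt with a 30 mm hexagon on top that has a dark 12.7 mm square hole. It is by far the tallest thing in the cups: its top stands 14 mm above the cup's edge. Its centre is within about 6 mm of its cup's centre. z up.
- pads_a: Pair of disc brake pads, 31 x 28 mm, 12 mm thick, dark steel plates with copper-coloured pads between, lying loose in another cup. Origin: centre of the underside.
- pads_b: A second pair of disc brake pads, just like the first, in another cup. Origin: centre of the underside.
- spacer: Aluminium headset spacer, a flat ring 38 mm across with a 29 mm hole, 10 mm high, in another cup. Origin: centre of the underside.
- axle_nut: Steel flanged hexagon axle nut, 32 mm across, 14 mm high, in another cup. Origin: centre of the underside.
- jar: Glass jar with a steel twist cap, 64 mm in diameter, 85 mm tall, standing loose on the board to the right of the tray. Origin: centre of the underside.
- bell: Black bicycle bell, dome 54 mm across, 45 mm tall, standing loose on the board to the left of the tray. Origin: centre of the underside.
- levers: Two red plastic tyre levers lying side by side as a pair, together about 120 x 41 x 8 mm, loose on the board to the left of the tray, behind the bell. Origin: centre of the underside.

How it is judged:
By the outcome, as a careful person would: the job done as asked, in the order asked, and still so for the second after the job is handed in, with the robot touching nothing.
It also fails if it takes over 48 s, if anything falls off the work surface, if the arm or the gripper's body presses on something with over 40 N, if the wrist force passes 120 N, or if a joint passes its speed limit or range.

ROBOT

A 6-joint arm with a two-finger parallel gripper is mounted at the origin on the work surface. World frame = base frame: x ahead of the robot, y to its left, z up, the work surface at z = 0. Lengths are in m, angles in rad, forces in N, time in s.
With the tool pointing down it reaches from about 0.325 to 0.9 m from the base axis. Payload 6.1 kg.
Tool frame: the origin (TCP) lies between the finger pads; the fingertips stand 14 mm ahead of it and the grasp point (between the pads) lies 5 mm behind it; z points along the fingers, y is the line along which they close (so a half turn about z gives the same grasp; the last joint's range is limited). The gripper opens to 85 mm and grips with 20 to 120 N. Pads are 22 mm wide; open, the fingers measure 114 mm over their backs; the gripper's body (76 mm by 85 mm) begins 54 mm behind the grasp point. The pads swing forward as they close: fully open they stand 13 mm farther back than shut.
Start: joints at [-1.391, 0.22, 1.526, -0, 1.395, -0.126], TCP at [0.188, -0.596, 0.245] pointing down, gripper open.
Joint ranges: [-2.98, 2.98], [-0.91, 2.08], [0.09, 2.57], [-1.24, 4.39], [0.2, 2.65], [-2.68, 2.68]. Speed limits (rad/s): [2.57, 2.57, 3.01, 3.14, 3.14, 3.14].

INTERFACE

Orientations are given as a unit quaternion [x, y, z, w].
In Python, from bench import bot gives the robot as it stands.
- The arm moves only by the tool carry_out, never from a script. Its argument "plan" is a list of rows, each a list of 5 numbers: the finger opening in cm, from 0 to 8.54, then the shift along the world's x, y, z in cm, then the turn about the world's z in rad. In form: [[fingers, x, y, z, yaw], ...]. A call has 1 to 10 rows; each row shifts and turns the commanded pose from where the row before left it; what a row does not reach is not made up. A row lasts 1/12 s, in which the tool goes at most 41.7 mm and 7.16 degrees, less where a joint would pass 70% of its speed; a pose out of reach is approached as far as the arm can. A call is refused whole if a number of a shift passes 4.17 or a number of a turn 0.125, either way. A call with a gripper value outside its range is refused whole. The fingers move at their own pace and stop on an object; "grip_force" is the grip in N (left out, the last holds). Time passes only in rows, so rows that do not move let the fingers close. It gives the time, the measured TCP pose, the force, the opening and the grip force at its end, in the units of the state.
- bot.sense(): the state, without advancing time (a new reading comes with each control period).
- bot.snapshot(name): name is "scene" or "top" or "wrist"; returns the picture (420x560x3 uint8, red, green, blue); there is no depth.
- bot.get_calibration(name): a dict with "fx", "fy", "cx", "cy" (pixels), "R" (3x3) and "t" (3): a world point X has camera coordinates R X + t. Camera axes: x right, y down, z forward; pixel columns grow to the right and rows downward; lengths in m; the calibration is good to about 2 mm. A picture is of the moment at which its call begins: read the wrist's pose just before it. get_calibration takes no time and is no camera call; for the wrist camera it gives the pose at the moment of the call.
- bot.close_job(): hands the job in; it is judged then, once.
The state is a dict: "time": time; "joint_positions": joint angles; "joint_vel": joint speeds; "joint_efforts": joint torques, N m; "position": TCP position; "tcp_rot": TCP orientation; "ft_force": force on the tool from outside, world axes, zero at the start; "ft_torque": the same for the moment, N m; "finger_gap": opening from 0.0 (shut) to 1.0 (fully open); "finger_force": force on a finger pad.
Only numpy, scipy, OpenCV 4.12 (cv2) and the standard library are available. Lean on these libraries where they do the work, as an engineer would, in place of code of your own. Each camera call takes 0.05 s, during which the arm holds its last target. There are 200 camera calls.

## Working session

There is one attempt and no reset: what is moved stays moved. The work goes in short steps, Python scripts to look and compute and a tool call to move; the robot and the scene stay as the last step left them, time stands still between calls to the robot, and variables do not carry over. Pictures are saved under pics/ and viewed, at most 10 in all, crops included, and the job is handed in when it is done.

Besides the shell and the picture viewer there is one more tool, called as name(argument=value, ...) on one line, values as JSON. carry_out: Moves the arm, as the interface text tells. Its arguments: {"type":"object","properties":{"plan":{"type":"array","items":{"type":"array","items":{"type":"number"}}},"grip_force":{"type":"number"}},"required":["plan"]}

```bash
mkdir -p pics; python3 - <<'E'
from bench import bot
import cv2
for n in ("top","scene"):
    im=bot.snapshot(n); cv2.imwrite(f"pics/{n}0.png",im[:,:,::-1])
    c=bot.get_calibration(n); print(n,c)
s=bot.sense(); print(s["time"],s["position"],s["tcp_rot"],s["ft_force"])
E
```

```text
top {'fx': 493.31342944021014, 'fy': 493.31342944021014, 'cx': 283.5970475250384, 'cy': 215.0693698548946, 'R': array([[ 0.02831414, -0.99956506, -0.00824588],
       [-0.98364598, -0.02639342, -0.17816836],
       [ 0.17787323,  0.01315571, -0.98396547]]), 't': array([0.05433748, 0.58775313, 1.12102618])}
scene {'fx': 420.36164537118873, 'fy': 420.36164537118873, 'cx': 276.34093104398937, 'cy': 215.5987177321739, 'R': array([[-0.64054253,  0.76779288,  0.01411945],
       [ 0.58679009,  0.50123334, -0.63595796],
       [-0.49536113, -0.39907297, -0.77159453]]), 't': array([ 0.30091396, -0.3010755 ,  1.34824281])}
0.1 [ 0.18804853 -0.5954712   0.24425863] [ 9.88333476e-01  1.52302655e-01 -3.10380373e-05 -9.16458492e-04] [0.03417717 0.45085559 0.04151997]
```

View pics/top0.png

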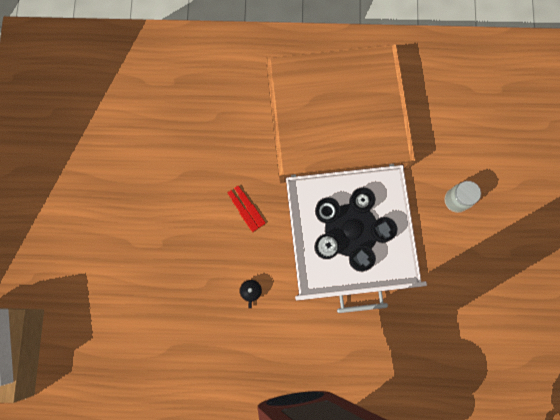

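View pics/scene0.png

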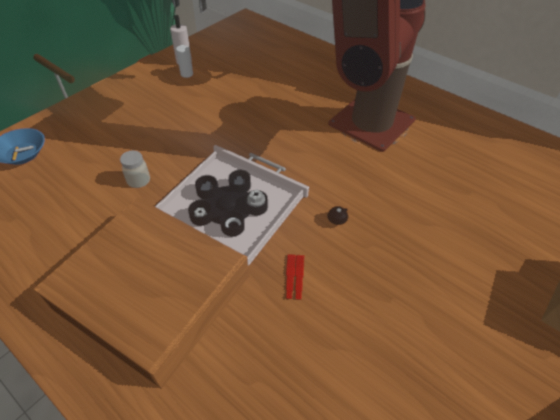

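The top view shows the tool in the front-left cup near (327,245), the pads at (385,230) and (362,258), the nut at (362,200) and the spacer at (327,210). The handle is near (361,305). Next I'll zoom in.

```bash
cat > h.py <<'E'
from bench import bot
import numpy as np, cv2
def ray(c,uv,z):
    d=c["R"].T@np.array([(uv[0]-c["cx"])/c["fx"],(uv[1]-c["cy"])/c["fy"],1.]); o=-c["R"].T@c["t"]
    return o+d*(z-o[2])/d[2]
def proj(c,X):
    p=c["R"]@np.asarray(X)+c["t"]; return np.array([c["fx"]*p[0]/p[2]+c["cx"],c["fy"]*p[1]/p[2]+c["cy"]])
E
python3 - <<'E'
import cv2
a=cv2.imread("pics/top0.png")[160:320,280:430]; b=cv2.imread("pics/scene0.png")[140:260,150:310]
a=cv2.resize(a,None,fx=3.75,fy=3.75,interpolation=cv2.INTER_CUBIC); cv2.imwrite("pics/topc.png",a)
b=cv2.resize(b,None,fx=5,fy=5,interpolation=cv2.INTER_CUBIC); cv2.imwrite("pics/scc.png",b)
E
```

```text
(no output)
```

View pics/topc.png

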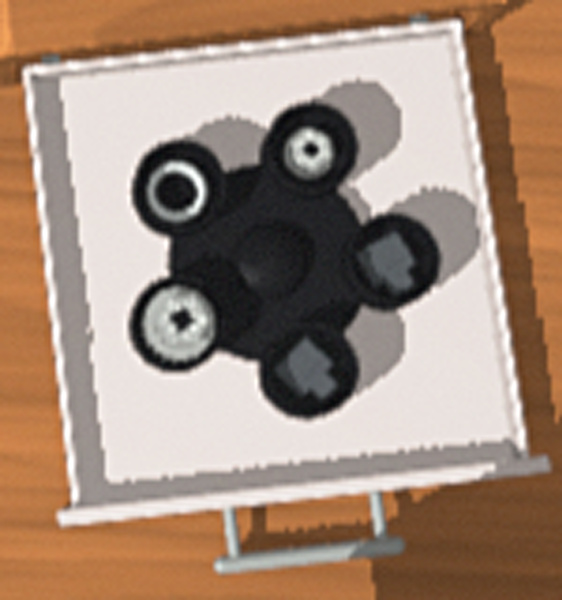

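View pics/scc.png

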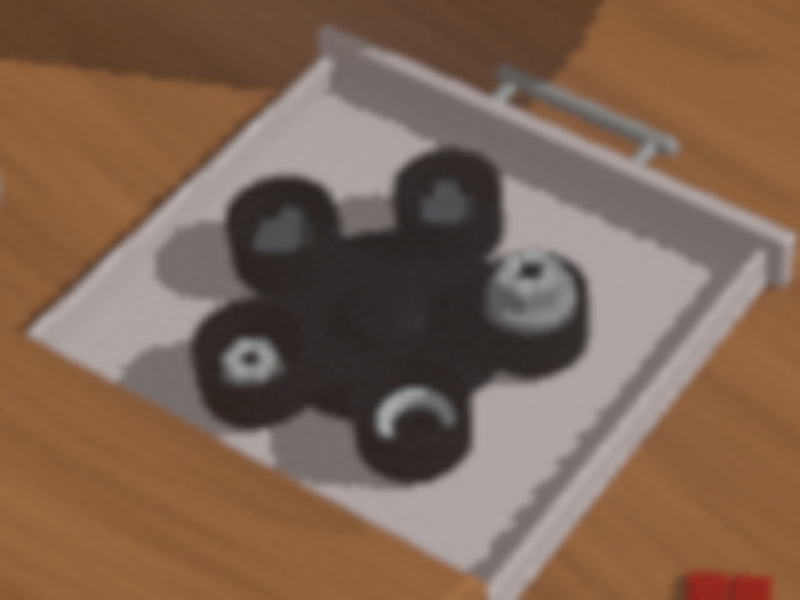

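The crops confirm it. In the top crop the tool cup is at (176,325), and the other mouths are at (177,188), (309,149), (393,260) and (309,370). The handle bar runs from (217,566) to (402,546), and the panel's top edge from (60,520) to (550,463).

```bash
cat >> h.py <<'E'
def pentagon(P):
    # P: 5 xy in order of cups starting with tool's cup; fit centre, phase (72deg steps, sign from data)
    from scipy.optimize import least_squares
    f=lambda s:(lambda q:(P-(q[:2]+.075*np.c_[np.cos(q[2]+s*K),np.sin(q[2]+s*K)])).ravel())
    K=np.arange(5)*2*np.pi/5; c=P.mean(0); a=np.arctan2(*(P[0]-c)[::-1])
    return min((least_squares(f(s),[*c,a]) for s in(1,-1)),key=lambda r:r.cost)
E
python3 - <<'E'
from h import *
c=bot.get_calibration("top"); u=lambda p:((p[0]+.5)/3.75-.5+280,(p[1]+.5)/3.75-.5+160)
P=np.array([ray(c,u(p),.05)[:2] for p in [(176,325),(177,188),(309,149),(393,260),(309,370)]])
r=pentagon(P); print("top",r.x,np.degrees(r.x[2]),np.abs(r.fun).max())
cs=bot.get_calibration("scene"); us=lambda p:((p[0]+.5)/5-.5+150,(p[1]+.5)/5-.5+140)
Q=np.array([ray(cs,us(p),.05)[:2] for p in [(533,300),(415,420),(250,352),(283,225),(448,195)]])
r2=pentagon(Q); print("scene",r2.x,np.degrees(r2.x[2]),np.abs(r2.fun).max())
a,b=[ray(c,u(p),.025) for p in [(217,566),(402,546)]]; h=(a+b)/2
print("handle",h,np.linalg.norm(a-b),"dist",np.linalg.norm(h[:2]-r.x[:2]),"dir",np.degrees(np.arctan2(*(h[:2]-r.x[:2])[::-1])))
A,B=[ray(c,u(p),.039) for p in [(60,518),(550,462)]]; d=A-B; print("panel",np.linalg.norm(d),"normal",np.degrees(np.arctan2(d[0],-d[1])),(A+B)/2)
def tri(p,q):
    M=[];y=[]
    for k,uv in((c,p),(cs,q)):
        o=-k["R"].T@k["t"]; e=ray(k,uv,0)-o; e/=np.linalg.norm(e); N=np.eye(3)-np.outer(e,e); M.append(N); y.append(N@o)
    return np.linalg.lstsq(np.vstack(M),np.hstack(y),rcond=None)[0]
print("tool top",tri(u((181,319)),us((530,270))),"cup z",tri(u((309,370)),us((448,195))),tri(u((177,188)),us((415,420))))
E
```

```text
top [ 0.55891789 -0.09339875  2.20435272] 126.30010741144345 0.0008846594041485301
scene [ 0.56607229 -0.08363157  2.2027252 ] 126.20685744751921 0.0056631957025574595
handle [ 0.3740501  -0.12033312  0.025     ] 0.11699962790039718 dist 0.18681959063105086 dir -171.71059974938856
panel 0.30841653470307384 normal -171.9542282432406 [ 0.41454662 -0.1156647   0.039     ]
tool top [ 0.51562752 -0.03328181  0.06358379] cup z [ 0.48839507 -0.11627871  0.04116188] [ 0.60478404 -0.03190255  0.02902853]
```

Caddy axis is (0.559, -0.093). The tool cup is at 126.3° and the front at 188.2°, so it must turn +62° (counter-clockwise). The plan is to lower the shut fingers into the valley at 162°, radius 95 mm, and push the next cup (198°) along an arc.

carry_out(plan=[[0,1.4,2.65,0,-0.031],[0,1.4,2.65,0,-0.031],[0,1.4,2.65,0,-0.031],[0,1.4,2.65,0,-0.031],[0,1.4,2.65,0,-0.031],[0,1.4,2.65,0,-0.031],[0,1.4,2.65,0,-0.031],[0,1.4,2.65,0,-0.031],[0,1.4,2.65,0,-0.031],[0,1.4,2.65,0,-0.031]], grip_force=20)

```text
time: 0.93
position: [0.3284, -0.3294, 0.2449]
tcp_rot: [1.0, -0.003, -0.0, -0.0]
ft_force: [1.1, -0.0, 0.7]
finger_gap: -0.001
finger_force: 0.0
```

carry_out(plan=[[0,1.4,2.65,0,-0.031],[0,1.4,2.65,0,-0.031],[0,1.4,2.65,0,-0.031],[0,1.4,2.65,0,-0.031],[0,1.4,2.65,0,-0.031],[0,1.4,2.65,0,-0.031],[0,1.4,2.65,0,-0.031],[0,1.4,2.65,0,-0.031],[0,1.4,2.65,0,-0.031],[0,1.4,2.65,0,-0.031]])

```text
time: 1.77
position: [0.4684, -0.0644, 0.245]
tcp_rot: [0.988, -0.157, -0.0, -0.0]
ft_force: [0.9, -0.3, -0.7]
finger_gap: 0.002
finger_force: 0.0
```

carry_out(plan=[[0,0,0,-3,0],[0,0,0,-3,0],[0,0,0,-3,0],[0,0,0,-3,0],[0,0,0,-2.2,0],[0,0,0,0,0],[0,0,0,0,0]])

```text
time: 2.35
position: [0.4669, -0.0656, 0.1022]
tcp_rot: [0.988, -0.156, -0.002, -0.0]
ft_force: [0.4, 0.5, 0.3]
finger_gap: -0.0
finger_force: 0.0
```

```bash
python3 - <<'E'
from h import *
s=bot.sense(); c=bot.get_calibration("wrist"); im=bot.snapshot("wrist")
p=s["position"]; print(s["time"],p,s["tcp_rot"],s["finger_gap"],s["ft_force"])
v=p[:2]-[.559,-.0934]; print(np.hypot(*v),np.degrees(np.arctan2(v[1],v[0])))
for X in ([p[0],p[1],.03],[.4991,-.1168-.0,.05]): print(proj(c,X))
cv2.imwrite("pics/w1.png",im[:,:,::-1])
E
```

```text
2.35 [ 0.46686756 -0.06557469  0.10220659] [ 9.87690035e-01 -1.56412382e-01 -1.86646302e-03 -2.77793167e-04] -0.00044215228376790627 [0.37502252 0.52605967 0.28398553]
0.09624258033853078 163.19493299433546
[277.70464361 227.55030736]
[343.46161556 164.85457691]
```

View pics/w1.png

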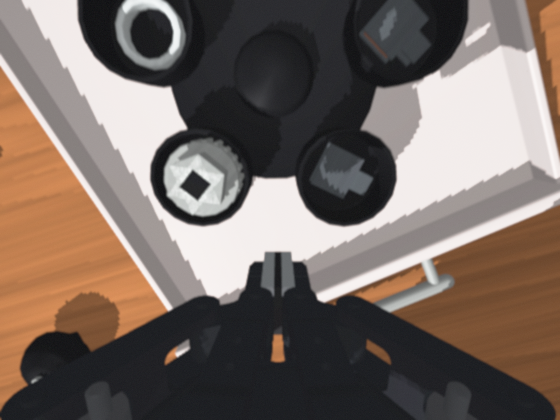

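The wrist view shows the shut fingers (column 277) centred between the tool cup (200,177) and the pad cup (347,177), radially outside the valley. I'll lower them and work out the arc steps.

carry_out(plan=[[0,0,0,-2,0],[0,0,0,-2,0],[0,0,0,-2,0],[0,0,0,0,0],[0,0,0,0,0]])

```text
time: 2.82
position: [0.4687, -0.0662, 0.0444]
tcp_rot: [0.988, -0.157, 0.0, 0.0]
ft_force: [0.3, 0.5, 0.9]
finger_gap: 0.002
finger_force: 0.0
```

```bash
python3 - <<'E'
from h import *
s=bot.sense(); print(s["position"],s["ft_force"])
a=np.radians(np.arange(163,163+72.6,2.5)); P=9.6*np.c_[np.cos(a),np.sin(a)]
print(np.round(np.diff(P,axis=0),2).tolist())
E
```

```text
[ 0.4687183  -0.06621306  0.04443216] [0.25683868 0.53242829 0.85841496]
[[-0.11, -0.4], [-0.1, -0.41], [-0.08, -0.41], [-0.06, -0.41], [-0.04, -0.42], [-0.02, -0.42], [-0.01, -0.42], [0.01, -0.42], [0.03, -0.42], [0.05, -0.42], [0.07, -0.41], [0.09, -0.41], [0.1, -0.41], [0.12, -0.4], [0.14, -0.4], [0.16, -0.39], [0.17, -0.38], [0.19, -0.37], [0.2, -0.37], [0.22, -0.36], [0.24, -0.35], [0.25, -0.34], [0.27, -0.32], [0.28, -0.31], [0.29, -0.3], [0.31, -0.29], [0.32, -0.27], [0.33, -0.26], [0.34, -0.24]]
```

carry_out(plan=[[0,-0.11,-0.4,0,0.044],[0,-0.1,-0.41,0,0.044],[0,-0.08,-0.41,0,0.044],[0,-0.06,-0.41,0,0.044],[0,-0.04,-0.42,0,0.044],[0,-0.02,-0.42,0,0.044],[0,-0.01,-0.42,0,0.044],[0,0.01,-0.42,0,0.044],[0,0.03,-0.42,0,0.044],[0,0.05,-0.42,0,0.044]])

```text
time: 3.65
position: [0.4667, -0.1082, 0.0462]
tcp_rot: [0.998, 0.064, 0.002, 0.001]
ft_force: [-0.4, 1.5, 0.7]
finger_gap: 0.001
finger_force: 0.5
```

carry_out(plan=[[0,0.07,-0.41,0,0.044],[0,0.09,-0.41,0,0.044],[0,0.1,-0.41,0,0.044],[0,0.12,-0.4,0,0.044],[0,0.14,-0.4,0,0.044],[0,0.16,-0.39,0,0.044],[0,0.17,-0.38,0,0.044],[0,0.19,-0.37,0,0.044],[0,0.2,-0.37,0,0.044],[0,0,0,0,0]])

```text
time: 4.48
position: [0.4794, -0.1443, 0.0462]
tcp_rot: [0.966, 0.259, 0.002, 0.002]
ft_force: [-0.2, -0.1, -0.4]
finger_gap: 0.001
finger_force: 0.0
```

```bash
python3 - <<'E'
from h import *
s=bot.sense(); p=s["position"]; v=p[:2]-[.559,-.0934]; print(s["time"],p,s["ft_force"],np.hypot(*v),np.degrees(np.arctan2(v[1],v[0]))%360)
a=bot.snapshot("top")[160:320,280:430]; c=bot.get_calibration("wrist"); w=bot.snapshot("wrist")
np.savez("w2.npz",R=c["R"],t=c["t"],fx=c["fx"],fy=c["fy"],cx=c["cx"],cy=c["cy"])
a=cv2.resize(a,(394,420),interpolation=cv2.INTER_CUBIC); w=cv2.resize(w,(406,305))
o=np.zeros((420,800,3),np.uint8); o[:,:394]=a; o[:305,394:]=w
cv2.imwrite("pics/c2.png",o[:,:,::-1])
E
```

```text
4.4833 [ 0.47941441 -0.14428241  0.04617125] [-0.20156855 -0.06147915 -0.43297762] 0.09446102475066816 212.59249177291025
```

View pics/c2.png

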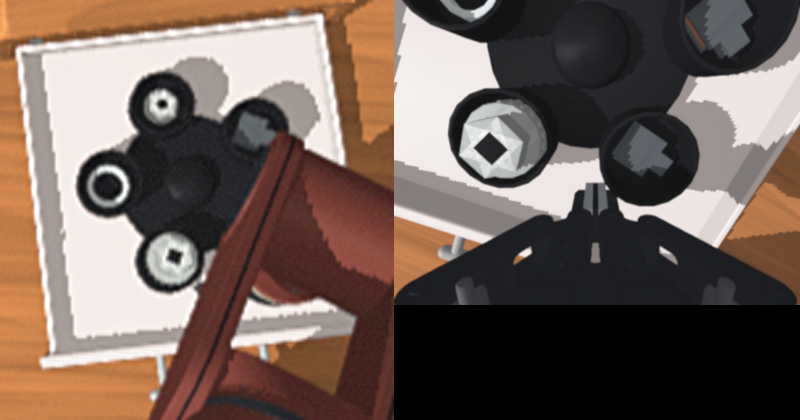

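The push works. In the composite (top view on the left) the mouths are now nut (162,103), spacer (106,183) and tool cup (168,256), and the fingertips bear on the pad cup.

```bash
python3 - <<'E'
from h import *
c=bot.get_calibration("top"); k=394/150;k2=420/160
for p,off in (((162,103),-144),((106,183),-72),((168,256),0)):
    x=ray(c,((p[0]+.5)/k-.5+280,(p[1]+.5)/k2-.5+160),.05)[:2]-[.559,-.0934]
    print(np.hypot(*x),np.degrees(np.arctan2(x[1],x[0]))%360-off)
a=np.radians(212.6+np.arange(0,45,2.)); P=9.5*np.c_[np.cos(a),np.sin(a)]
print(np.round(np.diff(P,axis=0),2).tolist())
E
```

```text
0.07545256291794755 164.6405261971646
0.07669351449495132 165.4763144165911
0.07203174760500763 163.71705417441612
[[0.18, -0.28], [0.19, -0.27], [0.2, -0.26], [0.21, -0.26], [0.22, -0.25], [0.23, -0.24], [0.24, -0.23], [0.24, -0.22], [0.25, -0.21], [0.26, -0.21], [0.27, -0.2], [0.27, -0.19], [0.28, -0.18], [0.29, -0.17], [0.29, -0.16], [0.3, -0.15], [0.3, -0.14], [0.31, -0.13], [0.31, -0.12], [0.31, -0.1], [0.32, -0.09], [0.32, -0.08]]
```

carry_out(plan=[[0,0.18,-0.28,0,0.035],[0,0.19,-0.27,0,0.035],[0,0.2,-0.26,0,0.035],[0,0.21,-0.26,0,0.035],[0,0.22,-0.25,0,0.035],[0,0.23,-0.24,0,0.035],[0,0.24,-0.23,0,0.035],[0,0.24,-0.22,0,0.035],[0,0.25,-0.21,0,0.035],[0,0,0,0,0]])

```text
time: 5.42
position: [0.4975, -0.1658, 0.0443]
tcp_rot: [0.914, 0.406, 0.0, 0.001]
ft_force: [-0.5, -1.1, -0.5]
finger_gap: 0.002
finger_force: 0.5
```

carry_out(plan=[[0,0.26,-0.21,0,0.035],[0,0.13,-0.1,0,0.017],[0,0,0,0,0],[0,0,0,0,0]])

```text
time: 5.75
position: [0.501, -0.1682, 0.0437]
tcp_rot: [0.903, 0.429, 0.0, 0.0]
ft_force: [-0.4, -0.9, 0.5]
finger_gap: 0.002
finger_force: 0.3
```

```bash
cat > look.py <<'E'
import sys
from h import *
s=bot.sense(); p=s["position"]; v=p[:2]-[.559,-.0934]; print(s["time"],p,s["ft_force"],np.hypot(*v),np.degrees(np.arctan2(v[1],v[0]))%360)
a=bot.snapshot("top")[170:310,290:420]
cv2.imwrite(sys.argv[1],cv2.resize(a,None,fx=4,fy=4,interpolation=cv2.INTER_CUBIC)[:,:,::-1])
E
python3 look.py pics/c3.png
```

```text
5.75 [ 0.50097168 -0.16815195  0.0436648 ] [-0.39765139 -0.92621824  0.46590423] 0.09463160240984914 232.17858508914225
```

View pics/c3.png

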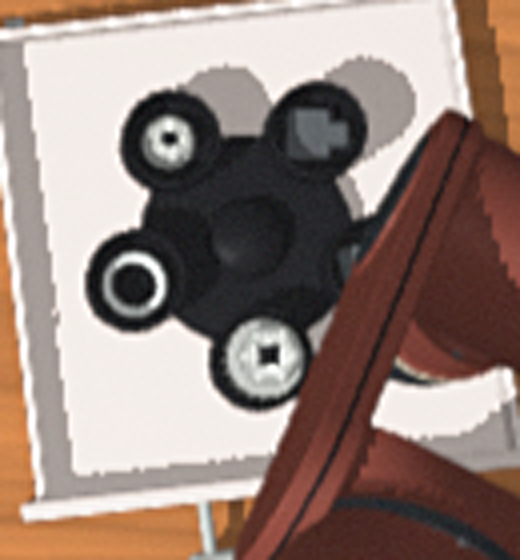

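Cup mouths in this crop: tool (261,360), spacer (135,281), nut (170,138), pads_a (317,132). I'll compute the remaining angle.

```bash
python3 - <<'E'
from h import *
c=bot.get_calibration("top")
for p,off in (((261,360),0),((135,281),-72),((170,138),-144),((317,132),-216)):
    x=ray(c,((p[0]+.5)/4-.5+290,(p[1]+.5)/4-.5+170),.05)[:2]-[.559,-.0934]
    print(np.hypot(*x),(np.degrees(np.arctan2(x[1],x[0]))-off)%360)
a=np.radians(232.2+np.arange(0,9,1.)); P=9.5*np.c_[np.cos(a),np.sin(a)]
print(np.round(np.diff(P,axis=0),2).tolist())
E
```

```text
0.07432973870419333 184.7290173917355
0.07439034759155204 185.31959598092783
0.07513344550088727 184.29713910178987
0.07447834835452315 184.21499515655793
[[0.13, -0.1], [0.13, -0.1], [0.14, -0.1], [0.14, -0.09], [0.14, -0.09], [0.14, -0.09], [0.14, -0.09], [0.14, -0.08]]
```

Currently at 184.6°, so +3.6° remains. I'll push that, back off within the valley, lift clear and check.

carry_out(plan=[[0,0.13,-0.1,0,0.017],[0,0.13,-0.1,0,0.017],[0,0.14,-0.1,0,0.017],[0,0.08,-0.06,0,0.011],[0,0,0,0,0],[0,0,0,0,0],[0,-0.35,0.22,0,0],[0,-0.35,0.22,0,0],[0,0,0,0,0]])

```text
time: 6.55
position: [0.4976, -0.1667, 0.043]
tcp_rot: [0.889, 0.458, -0.0, -0.001]
ft_force: [-1.0, -0.6, 0.1]
finger_gap: -0.0
finger_force: 0.0
```

carry_out(plan=[[0,0,0,2,0],[0,0,0,3,0],[0,0,0,3,0],[0,0,0,3,0],[0,0,0,3,0],[0,-1,-2.5,2,0],[0,-1,-3.5,0,0],[0,-1,-3.5,0,0],[0,-1,-3.5,0,0],[0,-1,-3.5,0,0]])

```text
time: 7.38
position: [0.4479, -0.3337, 0.2037]
tcp_rot: [0.889, 0.458, 0.0, 0.0]
ft_force: [1.2, 0.3, 0.2]
finger_gap: 0.001
finger_force: 0.0
```

carry_out(plan=[[0,-1,-3.5,0,0],[0,-1,-3.5,0,0],[0,-1,-3.5,0,0],[0,-1,-3.5,0,0],[0,-1,-3.5,0,0],[0,0,-3.5,0,0],[0,0,-3.5,0,0],[0,0,0,0,0],[0,0,0,0,0]])

```text
time: 8.13
position: [0.3975, -0.5785, 0.2017]
tcp_rot: [0.89, 0.457, 0.0, -0.001]
ft_force: [-0.6, 1.5, 0.0]
finger_gap: 0.001
finger_force: 0.0
```

```bash
python3 look.py pics/c4.png
```

```text
8.1333 [ 0.39752427 -0.57848934  0.20171058] [-0.56300745  1.49318775  0.03582926] 0.5112593035347668 251.58851681721444
```

View pics/c4.png

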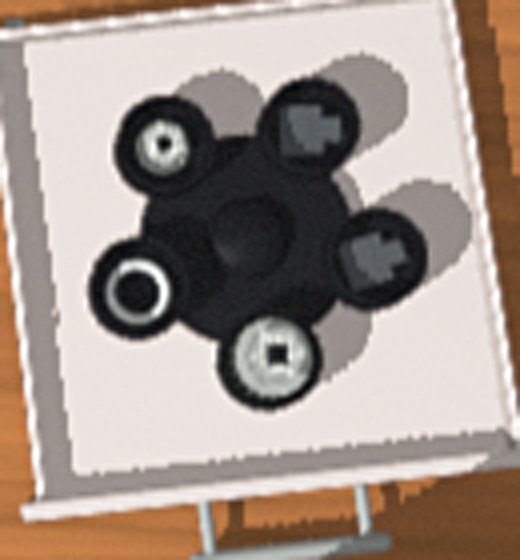

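The caddy is clear of the hand. Mouths are tool (269,360), spacer (137,287), nut (163,144), pads_a (309,127) and pads_b (378,258), and all parts are in their cups. Bar ends are about (193,557) and (389,541).

```bash
python3 - <<'E'
from h import *
c=bot.get_calibration("top"); u=lambda p:((p[0]+.5)/4-.5+290,(p[1]+.5)/4-.5+170)
P=np.array([ray(c,u(p),.05)[:2] for p in [(269,360),(137,287),(163,144),(309,127),(378,258)]])
r=pentagon(P); print(r.x[:2],np.degrees(r.x[2])%360,np.abs(r.fun).max())
# tray square side edges and panel: directions by white mask
im=bot.snapshot("top"); hsv=cv2.cvtColor(im,cv2.COLOR_RGB2HSV)
m=((hsv[...,1]<60)&(hsv[...,2]>90)).astype(np.uint8); m[:155]=0;m[300:]=0;m[:,:280]=0;m[:,430:]=0
# left/right outer wall edges, rows 190-275, z=.03
for f in (np.min,np.max):
    q=np.array([ray(c,(f(np.where(m[y])[0]),y),.03)[:2] for y in range(190,275)])
    vx,vy,x0,y0=cv2.fitLine(q.astype(np.float32),cv2.DIST_HUBER,0,.01,.01).ravel()
    print("side",np.degrees(np.arctan2(vy,vx))%180,"offset from axis",(r.x[0]-x0)*-vy+(r.x[1]-y0)*vx)
E
```

```text
[ 0.55920032 -0.09350067] 188.52676448545037 0.0009775548326629302
side 7.901451 offset from axis -0.14251252578874632
side 7.84025 offset from axis 0.14559760811043537
```

```bash
python3 -c "
from bench import bot
print(bot.close_job())"
```

```text
the job is handed in; nothing more can be done
None
```

I turned the caddy about 62° counter-clockwise; the tool cup now faces front, within about 0.6° of the handle's middle by the top camera, with all parts still in their cups, the hand clear, and the job handed in.

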